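Fit the burnishing wheel and press on its snap cap

TASK

Fit the grooved wooden burnishing wheel on the bench arbor: slide it down over the upright shaft until it lies flat on the flange, then set the black retaining cap on the shaft top and press it down until it snaps over the spring balls and sits fully home on the shaft's shoulder. Do not let go at the end: finish with the fingers still on the cap, pressing it firmly down (about 10 N). Leave the jar, the steel cup and the awl where they are.

Things in the scene. Friction and masses are not known exactly. Their poses are not given: they have to be found in the camera images.
- stand: Fixed arbor bolted to the bench: grey round flange, 100 mm across, 10 mm thick, with an upright steel shaft in its middle (collar, then neck), 75 mm tall in all. Origin: centre of the flange's underside, on the shaft axis, at bench height; z up. Flange top at 10 mm, shoulder at 52 mm, tip at 75 mm.
- collar: Thick lower part of the shaft, 21 mm diameter, 42 mm long, fixed to the stand; top edge bevelled to 18 mm diameter. Its flat top, the shoulder, is 52 mm above the bench: the cap sits on it. Origin: centre of its lower end, 10 mm above the bench, on the shaft axis.
- tip (a point): Tip of the shaft, 75 mm above the bench. Above the shoulder the shaft is a thin neck: 12 mm diameter from 52 to 68 mm, then a cone narrowing to 5 mm at the tip. Three sprung steel balls, centred 60.5 mm up, stick out of the neck to a radius of 9.5 mm and give way inwards when the cap's lip is pressed over them.
- burnisher: Loose wooden burnishing wheel: cylinder 50 mm in diameter, 40 mm tall, shallow grooves round it, through bore of 24 mm diameter; stands upright on the bench; 100 g (may vary 30%). Origin: centre of its underside, z up the bore. Fitted, its underside is at 10 mm above the bench and its top 2 mm below the shoulder.
- cap: Loose black plastic snap cap, open side down on the bench, 60 g (may vary 30%): round skirt 40 mm in diameter, 30 mm tall, with a knob on top. Origin: centre of its underside, z up. Its lip (lowest 4 mm) has a 15 mm hole; above the lip is a cavity 26 mm wide, up to 25 mm. Home when its underside is 52 mm above the bench.
- knob (a point): Top centre of the cap's grip knob, 56 mm above the cap's underside; knob 22 mm in diameter, 26 mm tall. When pressed on, the lip meets the balls with the cap's underside about 65 mm above the bench; resistance rises to about 10 N (8 to 14) near 61 mm, then falls off sharply, and the cap drops to the shoulder at 52 mm.
- jar: Amber glass jar, 72 mm across, 130 mm tall, with a brass lid, standing on the bench; a bystander. Origin: centre of its underside.
- cup: Open steel cup, 100 mm across, 70 mm tall, standing on the bench; a bystander. Origin: centre of its underside.
- awl: Screwdriver-shaped awl with a dark wooden handle, about 150 mm long, lying on the bench along its x axis; a bystander. Origin: under its middle.
There are look-alikes about, which are no part of the job. There is more than one size of the cap; the job needs the largest.

How it is judged (in metres and radians):
On the way, in this order (a step that is already met when the one before it is completed fails the run):
1. the wheel is on the shaft and lies flat on the flange (z of burnisher in the frame of stand between 0.007 and 0.012 m and horizontal distance between burnisher and stand below 0.0045 m and angle between burnisher's own z axis and vertical below 0.06 rad), for 0.2 s.
2. the cap has snapped over the balls and is pressed home on the shoulder (all of step 1 and z of cap in the frame of stand between 0.049 and 0.054 m and horizontal distance between cap and stand below 0.004 m and angle between cap's own z axis and vertical below 0.06 rad and contact force between cap and collar above 4 N and contact force between the fingers and cap above 3 N), for 0.2 s.
At the end, for the whole second after the job is handed in: Wheel on the flange (within 2 mm up, axis within 4.5 mm, tilt under 0.06 rad); cap snapped home on the shoulder (within 2 mm up, axis within 4 mm, tilt under 0.06 rad); fingers on the cap (over 3 N), pressing it on the shoulder with over 4 N through the last second (all of step 2); the arm keeps its last pose, push and grip.
It fails at once if the jar is moved by more than 30 mm (distance of jar from where it was at the start of the episode above 0.03 m).
It fails at once if the steel cup is moved by more than 30 mm (distance of cup from where it was at the start of the episode above 0.03 m).
It fails at once if the awl is moved by more than 30 mm (distance of awl from where it was at the start of the episode above 0.03 m).
It also fails if it takes over 67 s, if anything falls off the work surface, if the arm or the gripper's body presses on something with over 40 N, if the wrist force passes 120 N, or if a joint passes its speed limit or range.

ROBOT

A 6-joint arm with a two-finger parallel gripper is mounted at the origin on the work surface. World frame = base frame: x ahead of the robot, y to its left, z up, the work surface at z = 0. Lengths are in m, angles in degrees, forces in N, time in s.
With the tool pointing down it reaches from about 0.3 to 0.75 m from the base axis. Payload 8.5 kg.
Tool frame: the origin (TCP) lies at the very end of the fingers, on their centre line; the grasp point (between the pads) lies env.pinch_z behind it (env.pinch_z is the distance from the TCP to the grasp point, in m); z points along the fingers, y is the line along which they close (so a half turn about z gives the same grasp; the last joint's range is limited). The gripper opens to 85 mm and grips with 20 to 120 N. Pads are 22 mm wide; open, the fingers measure 114 mm over their backs; the gripper's body (76 mm by 85 mm) begins 54 mm behind the grasp point. The pads swing forward as they close: fully open they stand 13 mm farther back than shut.
Start: joints at [63.81, 21.807, 74.336, -0, 83.858, -12.336], TCP at [0.132, 0.534, 0.231] pointing down, gripper open.
Joint ranges: [-178.18, 178.18], [-50.72, 133.34], [12.68, 142.11], [-81.47, 261.47], [9.98, 163.14], [-165.26, 165.26]. Speed limits (degrees/s): [136.94, 136.94, 180, 180, 180, 180].

INTERFACE

Orientations are given as a 3x3 rotation matrix whose columns are the frame's x, y, z axes.
In Python, from rig import telemetry, get_image, env gives the robot as it stands. The module is installed in compiled form; this text tells all that it offers.
- The arm moves only by the tool apply_moves, never from a script. Its argument "series" is a list of rows, each a list of 7 numbers: the shift along the tool's x, y, z in mm, then the turn, a rotation vector about the tool's x, y, z in degrees, then the opening, from 0 (shut) to 1 (fully open). A call has 1 to 12 rows; each row shifts and turns the commanded pose from where the row before left it, along the tool's axes as they then stand; what a row does not reach is not made up. A row lasts 1/8 s, in which the tool goes at most 62.5 mm and 10.7 degrees, less where a joint would pass 70% of its speed; a pose out of reach is approached as far as the arm can. A call with a gripper value outside its range is refused whole. The fingers move at their own pace and stop on an object; "grip_force" is the grip in N (left out, the last holds). Time passes only in rows, so rows that do not move let the fingers close. It gives the time, the measured TCP pose, the force, the opening and the grip force at its end, in the units of the state.
- telemetry.observe(): the state, without advancing time (a new reading comes with each control period).
- get_image(name): name is "side" or "top" or "wrist"; returns a dict with "frame" (420x560x3 uint8, red, green, blue), "z_map" (420x560 float32, m along the optical axis (not along the pixel's ray), 0 where there is no reading), "vertical_fov" (degrees; the focal length in pixels is half the picture's height over the tangent of half this angle, whatever the lens; pixels are square), "cx", "cy" (the principal point, pixels), "dist" ([k1, k2, p1, p2, k3] as OpenCV has them; the pictures are not rectified), "eye" and "attitude" of the camera in the world; the wrist camera has in their place "mount" (4x4, takes a point from camera to tool coordinates, whose origin is the TCP and whose axes are the flange's). Camera axes: x right, y up, looking along -z (the intrinsics and any distortion apply to the point x, -y, -z); pixel columns grow to the right and rows downward; lengths in m; the calibration is good to about 2 mm. A picture is of the moment at which its call begins: read the wrist's pose just before it.
- env.close_job(): hands the job in; it is judged then, once.
The state is a dict: "time_s": time; "q": joint angles; "qvel": joint speeds; "joint_efforts": joint torques, N m; "position": TCP position; "tool_rot": TCP orientation; "ft_force": force on the tool from outside, world axes, zero at the start; "wrist_torque": the same for the moment, N m; "grip_width": finger opening in m; "gripper_force": force on a finger pad.
Only numpy, scipy, OpenCV 4.12 (cv2) and the standard library are available. Lean on these libraries where they do the work, as an engineer would, in place of code of your own. Each camera call takes 0.05 s, during which the arm holds its last target. There are 200 camera calls.

## Working session

There is one attempt and no reset: what is moved stays moved. The work goes in short steps, Python scripts to look and compute and a tool call to move; the robot and the scene stay as the last step left them, time stands still between calls to the robot, and variables do not carry over. Pictures are saved under pics/ and viewed, at most 10 in all, crops included, and the job is handed in when it is done.

Besides the shell and the picture viewer there is one more tool, called after ">>>" by a JSON object that holds its "method" and its "body", one argument or row to a line. apply_moves: Moves the arm, as the interface text tells. Its arguments: {"type":"object","properties":{"series":{"type":"array"},"grip_force":{"type":"number"}},"required":["series"]}

```bash
mkdir -p pics
cat > h.py <<'E'
import numpy as np, cv2
from rig import telemetry, get_image, env
def cam(name):
    s=telemetry.observe(); d=get_image(name)
    if name=="wrist":
        T=np.eye(4); T[:3,:3]=np.array(s["tool_rot"]); T[:3,3]=s["position"]
        M=T@np.array(d["mount"])
    else:
        M=np.eye(4); M[:3,:3]=np.array(d["attitude"]).reshape(3,3); M[:3,3]=d["eye"]
    d["M"]=M; f=210/np.tan(np.radians(d["vertical_fov"])/2)
    d["K"]=np.array([[f,0,d["cx"]],[0,f,d["cy"]],[0,0,1.]]); d["D"]=np.array(d["dist"],float)
    return d
def ray(d,uv):
    n=cv2.undistortPoints(np.array(uv,float).reshape(-1,1,2),d["K"],d["D"]).reshape(-1,2)
    r=np.c_[n[:,0],-n[:,1],-np.ones(len(n))]
    return d["M"][:3,3], r@d["M"][:3,:3].T
def plane(d,uv,z):
    o,r=ray(d,uv); return o+r*((z-o[2])/r[:,2])[:,None]
def pts(d):   # full world point map from depth
    h,w=d["z_map"].shape; u,v=np.meshgrid(np.arange(w),np.arange(h))
    o,r=ray(d,np.stack([u,v],-1)); return (o+r*d["z_map"].reshape(-1,1)).reshape(h,w,3)
def save(d,n): cv2.imwrite("pics/"+n+".png",d["frame"][:,:,::-1])
E
python3 - <<'E'
from h import *
s=telemetry.observe(); print(s["position"],s["tool_rot"],env.pinch_z,s["grip_width"],s["ft_force"])
ims=[]
for n in("top","side"):
    d=cam(n); ims.append(d["frame"]); print(n,d["M"][:3].round(3).tolist(),d["D"],d["vertical_fov"])
    np.save(f"pics/{n}.npy",d,allow_pickle=True)
    save(d,n)
d=cam("wrist");save(d,"w0");print(d["mount"])
E
```

```text
[0.13155634 0.53371703 0.23069032] [[-9.70906807e-01  2.39456740e-01 -6.64273549e-04]
 [ 2.39457456e-01  9.70905876e-01 -1.38115845e-03]
 [ 3.14219391e-04 -1.50004140e-03 -9.99998826e-01]] 0.0187 0.08538262703600706 [-0.3818353  -1.23681378  0.51290514]
top [[-0.006, 0.982, -0.187, 0.427], [-1.0, -0.001, 0.03, 0.014], [0.029, 0.187, 0.982, 1.006]] [-0.12490387  0.          0.          0.          0.        ] 53.019887698725924
side [[0.87, 0.319, -0.376, 0.219], [-0.492, 0.529, -0.692, -0.717], [-0.022, 0.787, 0.617, 0.725]] [0.02531185 0.         0.         0.         0.        ] 49.38886371410388
[[ 1.42342991e-03  9.64791697e-01  2.63011320e-01  6.67452185e-02]
 [ 9.99998948e-01 -1.30019507e-03 -6.42599762e-04 -1.36672936e-04]
 [-2.78008894e-04  2.63011958e-01 -9.64792534e-01 -1.42885007e-01]
 [ 0.00000000e+00  0.00000000e+00  0.00000000e+00  1.00000000e+00]]
```

View pics/top.png

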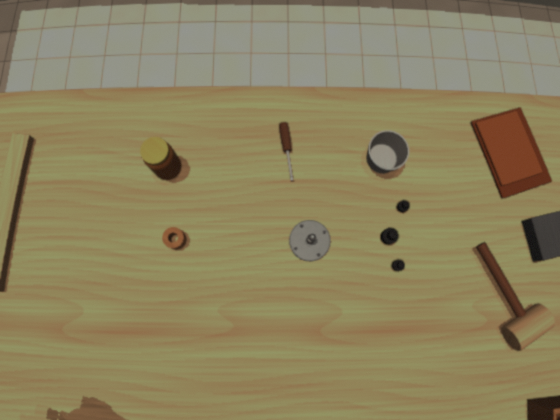

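View pics/side.png

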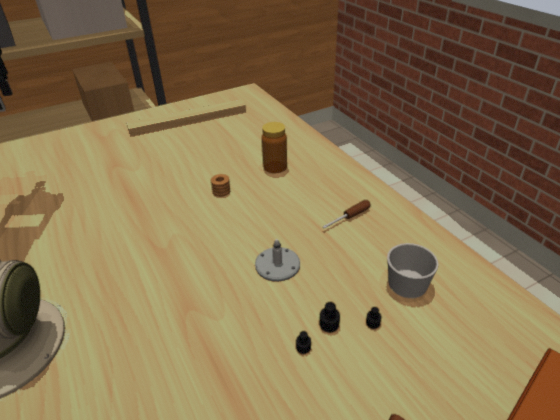

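The top view shows the wheel at (174,238), the stand at (310,240), three caps at (403,206), (390,236) and (398,265) with the middle one largest, the jar at (160,158), the cup at (387,153) and the awl at (287,150). In the side view the wheel is at (220,185), the shaft tip at (277,243) and the largest cap at (330,317).

```bash
cat > m.py <<'E'
from h import *
def blob(P,near,zlo,zhi,r):
    m=(np.hypot(P[...,0]-near[0],P[...,1]-near[1])<r)&(P[...,2]>zlo)&(P[...,2]<zhi); return m
if __name__=="__main__":
  C={n:np.load(f"pics/{n}.npy",allow_pickle=True).item() for n in("top","side")}
  g={"wheel":(174,238),"stand":(312,238),"cap":(389,236),"capA":(403,206),"capB":(398,265),"jar":(156,150),"cup":(387,153),"awl":(287,150)}
  Pm={n:pts(C[n]) for n in C}
  for k,uv in g.items():
    a=plane(C["top"],[uv],0.03)[0]
    for n in C:
        P=Pm[n]; m=blob(P,a,0.006,0.2,0.065 if k in("stand","jar","cup","awl") else 0.04)
        if m.sum()<5: print(k,n,"none");continue
        Q=P[m]; c,_=cv2.minEnclosingCircle(Q[:,:2].astype(np.float32)); 
        zt=np.percentile(Q[:,2],98); T=Q[Q[:,2]>zt-0.006]
        print(k,n,m.sum(),"circ",np.round(c,4),round(_,4),"ztop",zt.round(4),"top c",((T[:,:2].max(0)+T[:,:2].min(0))/2).round(4),"ext",np.ptp(T[:,:2],axis=0).round(3))
E
python3 m.py
```

```text
wheel top 367 circ [0.55   0.2407] 0.0257 ztop 0.0426 top c [0.5502 0.2421] ext [0.049 0.047]
wheel side 346 circ [0.5503 0.242 ] 0.0264 ztop 0.0422 top c [0.5496 0.2418] ext [0.048 0.051]
stand top 1293 circ [ 0.5478 -0.0801] 0.0498 ztop 0.064 top c [ 0.5468 -0.0789] ext [0.016 0.016]
stand side 1206 circ [ 0.5463 -0.0788] 0.0506 ztop 0.0671 top c [ 0.5467 -0.0792] ext [0.017 0.014]
cap top 258 circ [ 0.5556 -0.2702] 0.0206 ztop 0.0586 top c [ 0.5547 -0.2718] ext [0.019 0.02 ]
cap side 496 circ [ 0.5536 -0.2703] 0.0203 ztop 0.058 top c [ 0.5553 -0.27  ] ext [0.023 0.021]
capA top 123 circ [ 0.63   -0.3095] 0.0152 ztop 0.0426 top c [ 0.6302 -0.3093] ext [0.013 0.016]
capA side 262 circ [ 0.629  -0.3095] 0.0158 ztop 0.0422 top c [ 0.6298 -0.3095] ext [0.016 0.016]
capB top 124 circ [ 0.4863 -0.2887] 0.0153 ztop 0.0431 top c [ 0.4863 -0.2891] ext [0.014 0.015]
capB side 279 circ [ 0.4844 -0.2892] 0.0155 ztop 0.0431 top c [ 0.4841 -0.288 ] ext [0.015 0.016]
jar top 670 circ [0.731  0.2701] 0.0363 ztop 0.132 top c [0.7347 0.2707] ext [0.061 0.063]
jar side 470 circ [0.7321 0.2696] 0.0369 ztop 0.1317 top c [0.7333 0.2738] ext [0.058 0.065]
cup top 1043 circ [ 0.7559 -0.2667] 0.0506 ztop 0.0713 top c [ 0.756  -0.2658] ext [0.098 0.099]
cup side 2083 circ [ 0.7571 -0.267 ] 0.0526 ztop 0.071 top c [ 0.7561 -0.2653] ext [0.1   0.099]
awl top 310 circ [ 0.7652 -0.0248] 0.0646 ztop 0.0275 top c [ 0.8    -0.0232] ext [0.059 0.022]
awl side 289 circ [ 0.7657 -0.0311] 0.0647 ztop 0.0272 top c [ 0.7984 -0.0213] ext [0.063 0.026]
```

```bash
cat > g.py <<'E'
from h import *
from scipy.spatial.transform import Rotation as R
def go(p):
    s=telemetry.observe(); A=np.array(s["tool_rot"])
    rv=R.from_matrix(A.T@np.diag([-1.,1,-1])).as_rotvec(degrees=True)
    print("t",round(s["time_s"],2),"pos",np.round(s["position"],4),"d mm in tool (now)",((A.T@(np.array(p)-s["position"]))*1e3).round(1),"in final axes",(np.diag([-1.,1,-1])@(np.array(p)-s["position"])*1e3).round(1),"rot",rv.round(2),"w",round(s["grip_width"],4),"F",np.round(s["ft_force"],1))
E
python3 -c "
from g import *
go([.55,.2415,.15])"
```

```text
t 0.15 pos [0.1316 0.5338 0.2309] d mm in tool (now) [-476.2 -183.5   80.9] in final axes [-418.4 -292.3   80.9] rot [ -0.06  -0.02 -13.86] w 0.0855 F [-0.5 -1.1 -0.3]
```

>>> {"method": "apply_moves", "body": {
  "series": [
    [0,0,0,0,0,-7,1],
    [0,0,0,0,0,-7,1],
    [-46.5,-32.5,9,0,0,0,1],
    [-46.5,-32.5,9,0,0,0,1],
    [-46.5,-32.5,9,0,0,0,1],
    [-46.5,-32.5,9,0,0,0,1],
    [-46.5,-32.5,9,0,0,0,1],
    [-46.5,-32.5,9,0,0,0,1],
    [-46.5,-32.5,9,0,0,0,1],
    [-46.5,-32.5,9,0,0,0,1],
    [-46.5,-32.5,9,0,0,0,1],
    [0,0,0,0,0,0,1]
  ]
}}

```text
time_s: 1.65
position: [0.5531, 0.2399, 0.1487]
tool_rot: [[-1.0, 0.002, -0.002], [0.002, 1.0, -0.001], [0.002, -0.001, -1.0]]
ft_force: [0.1, -0.2, -0.2]
grip_width: 0.0855
gripper_force: 0.0
```

Run:
```python
from g import *
from m import blob
go([.55,.2415,.15])
d=cam("wrist"); save(d,"w1"); P=pts(d)
a=(.55,.2415)
m=blob(P,a,.036,.06,.04); Q=P[m]; print(m.sum(), np.median(Q[:,2]))
c,r=cv2.minEnclosingCircle(Q[:,:2].astype(np.float32)); print(c,r)
# bore contour: hole inside top ring
cs,h=cv2.findContours(m.astype(np.uint8),cv2.RETR_CCOMP,cv2.CHAIN_APPROX_NONE)
for x,hh in zip(cs,h[0]):
    if len(x)>30:
        e=cv2.fitEllipse(plane(d,x.reshape(-1,2),np.median(Q[:,2]))[:,:2].astype(np.float32)); print(hh[3],np.round(e[0],4),np.round(e[1],4))
```

```text
t 1.65 pos [0.5531 0.2399 0.1487] d mm in tool (now) [ 3.1  1.6 -1.3] in final axes [ 3.1  1.6 -1.3] rot [-0.04 -0.09 -0.1 ] w 0.0855 F [ 0.1 -0.2 -0.2]
2100 0.040197612558635076
(0.5508741140365601, 0.24300363659858704) 0.0250856950879097
-1 [0.5507 0.2431] [0.0488 0.0495]
0 [0.5503 0.243 ] [0.0232 0.0242]
```

View pics/w1.png

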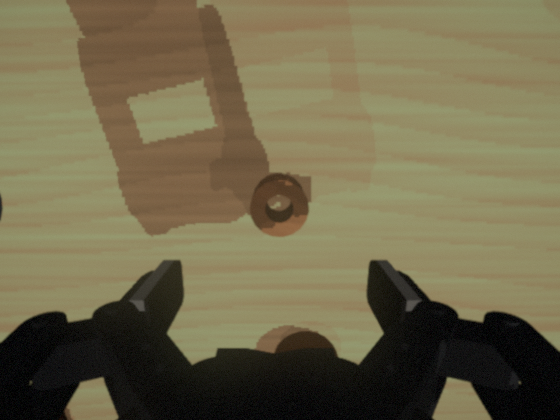

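The wheel is at (279,205), between the fingers' columns (180 and 370), with its bore visible. The jar's lid shows below it at (297,343).

>>> {"method": "apply_moves", "body": {
  "series": [
    [2.6,3.1,30,0,0,0,1],
    [0,0,40,0,0,0,1],
    [0,0,40,0,0,0,1],
    [0,0,20,0,0,0,1],
    [0,0,9,0,0,0,1],
    [0,0,0,0,0,0,1],
    [0,0,0,0,0,0,0],
    [0,0,0,0,0,0,0],
    [0,0,0,0,0,0,0],
    [0,0,0,0,0,0,0],
    [0,0,0,0,0,0,0],
    [0,0,0,0,0,0,0]
  ],
  "grip_force": 40
}}

```text
time_s: 3.2
position: [0.5487, 0.2458, 0.0126]
tool_rot: [[-1.0, -0.003, 0.002], [-0.003, 1.0, 0.0], [-0.002, 0.0, -1.0]]
ft_force: [-1.5, 0.8, 6.2]
grip_width: 0.0495
gripper_force: 41.3
```

>>> {"method": "apply_moves", "body": {
  "series": [
    [0,0,-10,0,0,0,0],
    [0,0,-40,0,0,0,0],
    [0,0,-50,0,0,0,0],
    [0,0,-20,0,0,0,0],
    [0,0,0,0,0,0,0],
    [0,0,0,0,0,0,0]
  ]
}}

```text
time_s: 3.95
position: [0.5477, 0.2455, 0.1303]
tool_rot: [[-1.0, -0.003, -0.002], [-0.003, 1.0, -0.0], [0.002, -0.0, -1.0]]
ft_force: [0.3, 0.1, -2.0]
grip_width: 0.0492
gripper_force: 41.9
```

Run:
```python
from g import *
go([.547,-.0795,.13])
d=cam("wrist"); save(d,"w2")
P=pts(d); s=telemetry.observe(); A=np.array(s["tool_rot"]); p=s["position"]
L=(P-p)@A   # tool coords
hsv=cv2.cvtColor(d["frame"],cv2.COLOR_RGB2HSV)
m=(np.hypot(L[...,0],L[...,1])<.03)&(L[...,2]>-.06)&(L[...,2]<.02)&(hsv[...,1]>70)
Q=L[m];print(m.sum());print(np.percentile(Q,[1,10,50,90,99],axis=0).round(4))
```

```text
t 3.95 pos [0.5477 0.2455 0.1303] d mm in tool (now) [   1.6 -325.     0.5] in final axes [ 7.00e-01 -3.25e+02  3.00e-01] rot [-0.03 -0.11  0.14] w 0.0492 F [ 0.3  0.1 -2. ]
13776
[[-0.0252 -0.0259 -0.0554]
 [-0.0168 -0.0207 -0.0291]
 [ 0.003  -0.0003 -0.0276]
 [ 0.0198  0.0202 -0.0049]
 [ 0.0221  0.0255  0.01  ]]
```

View pics/w2.png

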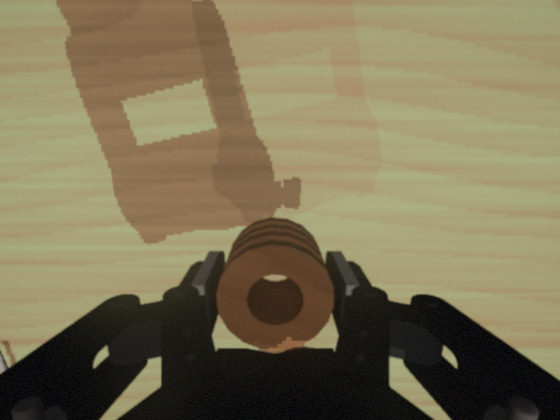

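The wheel is held upright between the pads, with its top face at (275,298) and the bore clear. Next I fit the bore centre in the tool frame and look at the stand from a small offset.

>>> {"method": "apply_moves", "body": {
  "series": [
    [-9,-54.5,-4,0,0,0,0],
    [-9,-54.5,-4,0,0,0,0],
    [-9,-54.5,-4,0,0,0,0],
    [-9,-54.5,-4,0,0,0,0],
    [-8,-54,-4,0,0,0,0],
    [-8,-53,0,0,0,0,0],
    [0,0,0,0,0,0,0],
    [0,0,0,0,0,0,0]
  ]
}}

```text
time_s: 5.0
position: [0.6007, -0.0786, 0.1503]
tool_rot: [[-1.0, -0.002, -0.002], [-0.002, 1.0, 0.001], [0.002, 0.001, -1.0]]
ft_force: [0.2, -0.1, 0.1]
grip_width: 0.0489
gripper_force: 42.0
```

```bash
cat > w.py <<'E'
from g import *
def circ(d,P3,m,z,R0):
    # outer+inner contours of mask, intersected with plane world z
    out=[]
    cs,h=cv2.findContours(m.astype(np.uint8),cv2.RETR_CCOMP,cv2.CHAIN_APPROX_NONE)
    for x,hh in zip(cs,h[0]):
        if len(x)>40:
            e=cv2.fitEllipse(plane(d,x.reshape(-1,2),z)[:,:2].astype(np.float32)); out.append((hh[3]>=0,np.round(e[0],4),np.round(e[1],4)))
    return out
if __name__=="__main__":
    go([.547,-.0795,.13])
    s=telemetry.observe(); d=cam("wrist"); save(d,"w3"); P=pts(d); p=s["position"]; A=np.array(s["tool_rot"]); L=(P-p)@A
    r=np.hypot(L[...,0],L[...,1]); m=(r<.03)&(np.abs(L[...,2]+.0277)<.004)
    Q=P[m]; c=np.linalg.lstsq(np.c_[Q[:,:2]-p[:2],np.ones(len(Q))],Q[:,2],rcond=None)[0]; print("top plane",c.round(4),len(Q))
    for o in circ(d,P,m,np.median(Q[:,2]),0): print("wheel",o,"rel TCP",(o[1]-p[:2]).round(4))
    a=(.547,-.0795); rr=np.hypot(P[...,0]-a[0],P[...,1]-a[1])
    m=(rr<.06)&(P[...,2]>.006)&(P[...,2]<.014)
    for o in circ(d,P,m,np.median(P[m][:,2]),0): print("flange",o,np.median(P[m][:,2]))
    for lo,hi in((.02,.045),(.054,.067)):
        m=(rr<.02)&(P[...,2]>lo)&(P[...,2]<hi); Q=P[m]
        if len(Q)<10: print(len(Q)); continue
        # least squares circle of visible side
        b=np.linalg.lstsq(np.c_[2*Q[:,:2],np.ones(len(Q))],(Q[:,:2]**2).sum(1),rcond=None)[0]
        print("shaft",lo,len(Q),b[:2].round(4),np.sqrt(b[2]+b[0]**2+b[1]**2).round(4),Q.min(0).round(4),Q.max(0).round(4))
E
python3 w.py
```

```text
t 5.0 pos [ 0.6007 -0.0786  0.1503] d mm in tool (now) [53.7 -0.8 20.4] in final axes [53.7 -0.9 20.3] rot [ 0.06 -0.11  0.14] w 0.0489 F [ 0.2 -0.1  0.1]
top plane [0.0004 0.0013 0.1778] 8611
wheel (np.False_, array([ 0.6023, -0.0787]), array([0.0502, 0.0537])) rel TCP [ 0.0016 -0.0001]
wheel (np.True_, array([ 0.6021, -0.0787]), array([0.0214, 0.0232])) rel TCP [ 0.0014 -0.0001]
flange (np.False_, array([ 0.5477, -0.0777]), array([0.0972, 0.0979])) 0.010162576691677028
flange (np.True_, array([ 0.5497, -0.0773]), array([0.0247, 0.0251])) 0.010162576691677028
3
shaft 0.054 216 [ 0.5477 -0.0777] 0.0075 [ 0.5388 -0.0859  0.0589] [ 0.5555 -0.0689  0.0668]
```

View pics/w3.png

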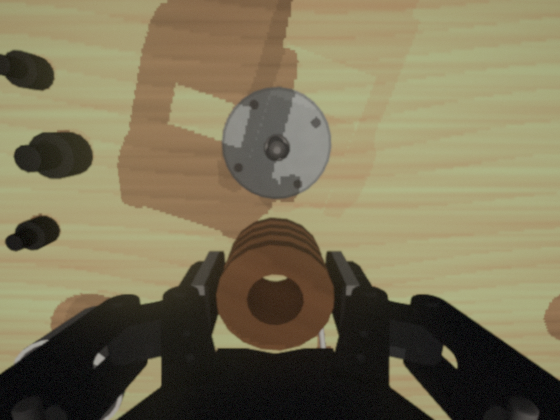

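The stand is at (276,143), the shaft tip at (277,148) and the three caps at the left, with the largest at (55,155). The wheel needs to move +54.4 and +1.0 mm in tool x and y.

>>> {"method": "apply_moves", "body": {
  "series": [
    [27,0.5,0,0,0,0,0],
    [27.4,0.5,0,0,0,0,0],
    [0,0,20,0,0,0,0],
    [0,0,25,0,0,0,0],
    [0,0,20,0,0,0,0],
    [0,0,10,0,0,0,0],
    [0,0,0,0,0,0,0]
  ]
}}

```text
time_s: 5.92
position: [0.5466, -0.0776, 0.0761]
tool_rot: [[-1.0, -0.004, -0.001], [-0.004, 1.0, 0.0], [0.001, 0.0, -1.0]]
ft_force: [0.3, -0.4, -0.4]
grip_width: 0.0497
gripper_force: 42.0
```

Run:
```python
from w import *
s=telemetry.observe(); d=cam("wrist"); save(d,"w4"); P=pts(d); p=s["position"]; A=np.array(s["tool_rot"]); L=(P-p)@A
print(p.round(4),np.round(s["ft_force"],1))
r=np.hypot(L[...,0],L[...,1]); m=(r<.03)&(np.abs(L[...,2]+.0277)<.004)
for o in circ(d,P,m,np.median(P[m][:,2]),0): print("wheel",o,np.median(P[m][:,2]))
m=(r<.009)&(P[...,2]>.05)&(P[...,2]<.08);Q=P[m]
print(len(Q),np.percentile(Q,[1,50,99],axis=0).round(4) if len(Q) else "")
v,u=np.nonzero(cv2.inRange(L[...,2],-.032,-.024)); 
cv2.imwrite("pics/w4c.png",cv2.resize(d["frame"][200:400,180:380,::-1],None,fx=3,fy=3))
```

```text
[ 0.5466 -0.0776  0.0761] [ 0.3 -0.4 -0.4]
wheel (np.False_, array([ 0.5482, -0.0777]), array([0.0502, 0.0537])) 0.10371926543657552
wheel (np.True_, array([ 0.5479, -0.0776]), array([0.0215, 0.0232])) 0.10371926543657552
0
```

View pics/w4c.png

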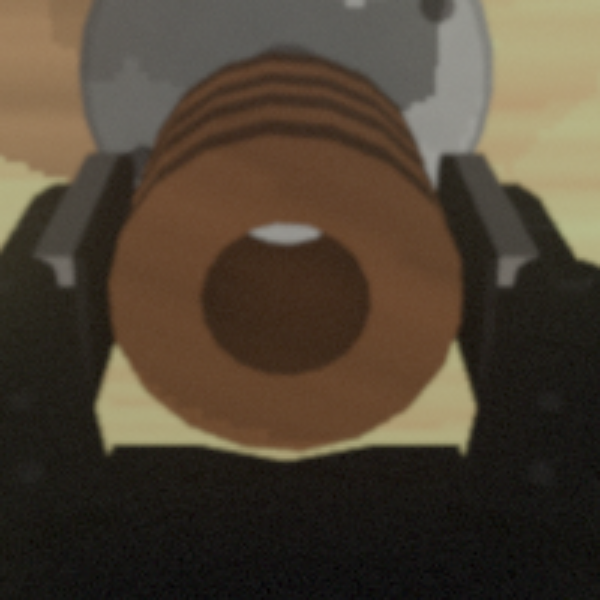

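The bore is centred over the stand in both x and y, with no contact force. I'll descend now.

>>> {"method": "apply_moves", "body": {
  "series": [
    [0,0,8,0,0,0,0],
    [0,0,8,0,0,0,0],
    [0,0,6,0,0,0,0],
    [0,0,6,0,0,0,0],
    [0,0,0,0,0,0,0]
  ]
}}

```text
time_s: 6.6
position: [0.5465, -0.0783, 0.0478]
tool_rot: [[-1.0, -0.002, -0.001], [-0.002, 1.0, 0.0], [0.001, 0.0, -1.0]]
ft_force: [-1.7, 0.3, -1.5]
grip_width: 0.0492
gripper_force: 42.0
```

>>> {"method": "apply_moves", "body": {
  "series": [
    [0,0,7,0,0,0,0],
    [0,0,7,0,0,0,0],
    [0,0,6,0,0,0,0],
    [0,0,4,0,0,0,0],
    [0,0,1.5,0,0,0,0],
    [0,0,0,0,0,0,0]
  ]
}}

```text
time_s: 7.35
position: [0.5465, -0.0783, 0.0227]
tool_rot: [[-1.0, -0.003, -0.001], [-0.003, 1.0, 0.0], [0.001, 0.0, -1.0]]
ft_force: [-2.7, 2.4, -1.4]
grip_width: 0.0494
gripper_force: 42.0
```

>>> {"method": "apply_moves", "body": {
  "series": [
    [0,0,0,0,0,0,0.9],
    [0,0,0,0,0,0,0.9],
    [0,0,0,0,0,0,0.9],
    [0,0,-20,0,0,0,0.9],
    [0,0,-50,0,0,0,0.9],
    [0,0,-60,0,0,0,0.9],
    [-2,-48,0,0,0,0,0.9],
    [-2,-48,0,0,0,0,0.9],
    [-2,-48,0,0,0,0,0.9],
    [-2,-48,0,0,0,0,0.5],
    [0,0,0,0,0,0,0.5],
    [0,0,0,0,0,0,0.5]
  ]
}}

```text
time_s: 8.85
position: [0.5551, -0.2699, 0.1527]
tool_rot: [[-1.0, -0.002, -0.0], [-0.002, 1.0, 0.0], [0.0, 0.0, -1.0]]
ft_force: [-0.1, 0.0, 0.1]
grip_width: 0.0428
gripper_force: 0.0
```

Run:
```python
from w import *
from m import blob
go([.555,-.271,.15])
t=cam("top"); P=pts(t)
m=blob(P,(.547,-.0795),.03,.047,.04); Q=P[m]; print("wheel top", np.percentile(Q[:,2],[5,50,95]).round(4),cv2.minEnclosingCircle(Q[:,:2].astype(np.float32)))
s=telemetry.observe(); d=cam("wrist"); save(d,"w5"); P=pts(d)
a=(.555,-.271); rr=np.hypot(P[...,0]-a[0],P[...,1]-a[1])
for lo,hi in((.052,.062),(.027,.034)):
    m=(rr<.03)&(P[...,2]>lo)&(P[...,2]<hi)
    z=np.median(P[m][:,2]);print(m.sum(),z)
    for o in circ(d,P,m,z,0): print(o)
    m=m&(np.abs(P[...,2]-z)<.003);print(cv2.minEnclosingCircle(P[m][:,:2].astype(np.float32)))
```

```text
t 8.85 pos [ 0.5551 -0.2699  0.1527] d mm in tool (now) [ 0.1 -1.1  2.7] in final axes [ 0.1 -1.1  2.7] rot [ 0.02 -0.01  0.14] w 0.0428 F [-0.1  0.   0.1]
wheel top [0.0322 0.0441 0.0468] ((0.54866623878479, -0.08052847534418106), 0.024643175303936005)
547 0.05615917137825527
(np.False_, array([ 0.5547, -0.2692]), array([0.0208, 0.0211]))
((0.5553030967712402, -0.2690652012825012), 0.010983778163790703)
849 0.030151937355221925
(np.False_, array([ 0.5551, -0.2693]), array([0.0385, 0.0389]))
(np.True_, array([ 0.56  , -0.2692]), array([0.0249, 0.0296]))
((0.5553574562072754, -0.26939257979393005), 0.019927484914660454)
```

View pics/w5.png

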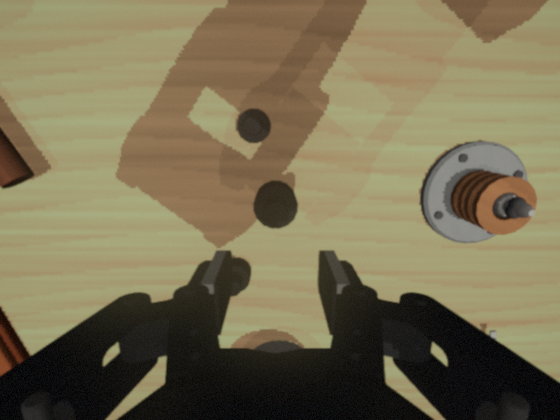

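The wheel is on the stand at (500,203), the target cap is centred at (275,204), and the small caps are at (253,125) and (237,275), clear of the fingers.

>>> {"method": "apply_moves", "body": {
  "series": [
    [0,0.7,40,0,0,0,0.5],
    [0,0,40,0,0,0,0.5],
    [0,0,25,0,0,0,0.5],
    [0,0,13.5,0,0,0,0.5],
    [0,0,0,0,0,0,0.5],
    [0,0,0,0,0,0,0],
    [0,0,0,0,0,0,0],
    [0,0,0,0,0,0,0],
    [0,0,0,0,0,0,0],
    [0,0,0,0,0,0,0]
  ],
  "grip_force": 80
}}

```text
time_s: 10.2
position: [0.5558, -0.2699, 0.0357]
tool_rot: [[-1.0, -0.003, 0.002], [-0.003, 1.0, -0.001], [-0.002, -0.001, -1.0]]
ft_force: [-0.7, 2.5, 5.9]
grip_width: 0.0192
gripper_force: 78.2
```

>>> {"method": "apply_moves", "body": {
  "series": [
    [0,0,-20,0,0,0,0],
    [0,0,-45,0,0,0,0],
    [0,0,-50,0,0,0,0],
    [-12,48,0,0,0,0,0],
    [-12,48,0,0,0,0,0],
    [-12,48,0,0,0,0,0],
    [-12,47,0,0,0,0,0],
    [0,0,0,0,0,0,0],
    [0,0,0,0,0,0,0]
  ]
}}

```text
time_s: 11.32
position: [0.6027, -0.079, 0.1495]
tool_rot: [[-1.0, -0.003, 0.0], [-0.003, 1.0, -0.0], [-0.0, -0.0, -1.0]]
ft_force: [0.5, 0.4, -0.2]
grip_width: 0.0195
gripper_force: 78.4
```

Run:
```python
from w import *
go([.547,-.0795,.13])
s=telemetry.observe(); d=cam("wrist"); save(d,"w6"); P=pts(d); p=s["position"]; A=np.array(s["tool_rot"]); L=(P-p)@A
r=np.hypot(L[...,0],L[...,1]); 
b=(r<.026)&(d["frame"].sum(2)<150)&(L[...,2]<.04)
for z in np.arange(-.03,.036,.006):
    q=L[b&(np.abs(L[...,2]-z)<.003)]
    if len(q)>20: print("z",z.round(3),len(q),q.min(0).round(4),q.max(0).round(4))
a=(.5477,-.0777); rr=np.hypot(P[...,0]-a[0],P[...,1]-a[1])
m=(rr<.03)&(P[...,2]>.046)&(P[...,2]<.0515)
Q=P[m];c=np.linalg.lstsq(np.c_[Q[:,:2]-a,np.ones(len(Q))],Q[:,2],rcond=None)[0]; print("wheel top plane",c.round(4),len(Q))
for o in circ(d,P,m,np.median(Q[:,2]),0): print("wheel",o)
m=(rr<.06)&(P[...,2]>.006)&(P[...,2]<.014)
for o in circ(d,P,m,.01,0): print("flange",o)
m=(rr<.012)&(P[...,2]>.054)&(P[...,2]<.08);Q=P[m];
for lo in(.056,.062,.068,.072):
  q=Q[np.abs(Q[:,2]-lo)<.003]
  if len(q): print("shaft",lo,len(q),q.min(0).round(4),q.max(0).round(4))
```

```text
t 11.32 pos [ 0.6027 -0.079   0.1495] d mm in tool (now) [55.7 -0.4 19.5] in final axes [55.7 -0.5 19.5] rot [-0.02  0.01  0.15] w 0.0195 F [ 0.5  0.4 -0.2]
z -0.03 224 [-0.0073 -0.0224 -0.033 ] [ 0.0121  0.0224 -0.027 ]
z -0.024 599 [-0.0087 -0.0224 -0.027 ] [ 0.012   0.0226 -0.021 ]
z -0.018 1599 [-0.0095 -0.0223 -0.021 ] [ 0.0121  0.0226 -0.015 ]
z -0.012 362 [-0.0091 -0.0221 -0.015 ] [ 0.0119  0.0223 -0.009 ]
z -0.006 240 [ 0.0046 -0.0206 -0.009 ] [ 0.0119  0.0209 -0.0031]
z -0.0 180 [ 0.0048 -0.0125 -0.003 ] [0.0113 0.0096 0.003 ]
z 0.006 1248 [ 0.0032 -0.0168  0.003 ] [0.0203 0.0188 0.009 ]
z 0.012 201 [ 0.0099 -0.0159  0.009 ] [0.0202 0.0173 0.015 ]
z 0.018 172 [ 0.0103 -0.0158  0.015 ] [0.0202 0.0172 0.021 ]
z 0.024 150 [ 0.0127 -0.015   0.021 ] [0.0203 0.0158 0.0269]
z 0.03 41 [ 0.0137 -0.0137  0.027 ] [0.0202 0.0134 0.0297]
wheel top plane [-0.0001  0.0001  0.0501] 2594
wheel (np.False_, array([ 0.5488, -0.0784]), array([0.0488, 0.049 ]))
wheel (np.True_, array([ 0.5493, -0.078 ]), array([0.0227, 0.0231]))
flange (np.False_, array([ 0.5477, -0.0777]), array([0.0972, 0.0979]))
flange (np.True_, array([ 0.551 , -0.0783]), array([0.0586, 0.0588]))
shaft 0.056 1 [ 0.5411 -0.0715  0.054 ] [ 0.5411 -0.0715  0.054 ]
shaft 0.062 146 [ 0.5388 -0.0856  0.0607] [ 0.5553 -0.0687  0.065 ]
shaft 0.068 160 [ 0.5402 -0.0848  0.065 ] [ 0.5543 -0.0696  0.071 ]
shaft 0.072 159 [ 0.5422 -0.0832  0.069 ] [ 0.5533 -0.0726  0.075 ]
```

View pics/w6.png

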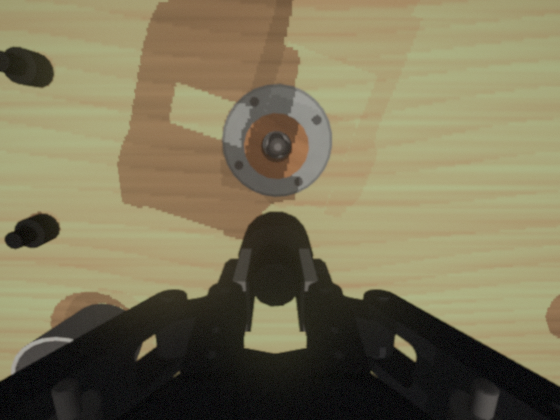

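The cap is held upright at (275,260), and the wheel lies flat on the stand at (277,145), top at 50.1 mm. I'll fit the cap's axis more closely from the saved view.

Run:
```python
from w import *
s=telemetry.observe(); d=cam("wrist"); P=pts(d); p=s["position"]; A=np.array(s["tool_rot"]); L=(P-p)@A
dark=d["frame"].sum(2)<150
def fit(Q,R):
    from scipy.optimize import least_squares
    return least_squares(lambda c:np.hypot(Q[:,0]-c[0],Q[:,1]-c[1])-R,[0,0],loss="soft_l1",f_scale=5e-4).x
q=L[dark&(L[...,2]>.009)&(L[...,2]<.031)&(np.hypot(L[...,0],L[...,1])<.024)]; c=fit(q,.02); print("skirt",len(q),c.round(4),"tilt: ",[fit(q[np.abs(q[:,2]-z)<.004],.02).round(4) for z in(.013,.020,.027)])
q=L[dark&(np.abs(L[...,1])<.0085)&(np.abs(L[...,0])<.014)&(L[...,2]>-.026)&(L[...,2]<-.012)]; z=np.median(q[:,2]); t=q[np.abs(q[:,2]-z)<.0025]
pl=np.linalg.lstsq(np.c_[t[:,:2],np.ones(len(t))],t[:,2],rcond=None)[0]
print("knob top",z,"x",t[:,0].min(),t[:,0].max(),pl)
q=L[dark&(np.abs(L[...,1])<.008)&(L[...,2]>-.012)&(L[...,2]<.003)&(L[...,0]<.014)]; print("knob side",len(q),fit(q,.011).round(4))
q=L[dark&(np.abs(L[...,1])<.017)&(L[...,0]>.013)&(L[...,0]<.019)&(L[...,2]<.012)]; print("skirt top z",np.median(q[:,2]))
q=L[dark&(np.abs(L[...,1])<.01)&(L[...,0]>.015)&(L[...,0]<.022)&(L[...,2]<.06)];print("skirt bottom z",np.percentile(q[:,2],[98,99.5,100]))
```

```text
skirt 555 [-0.      0.0003] tilt:  [array([-0.0001,  0.0002]), array([0.    , 0.0003]), array([0.    , 0.0003])]
knob top -0.020433288735181902 x -0.009727654397306836 0.011325602291283675 [ 0.02543306 -0.00869264 -0.02052927]
knob side 383 [-0.  0.]
skirt top z -0.08050658108307074
skirt bottom z [0.02577629 0.02832972 0.02953293]
```

>>> {"method": "apply_moves", "body": {
  "series": [
    [27.5,0.6,0,0,0,0,0],
    [27.7,0.6,0,0,0,0,0],
    [0,0,15,0,0,0,0],
    [0,0,15,0,0,0,0],
    [0,0,0,0,0,0,0],
    [0,0,0,0,0,0,0]
  ]
}}

```text
time_s: 12.18
position: [0.5481, -0.0776, 0.1192]
tool_rot: [[-1.0, -0.003, 0.0], [-0.003, 1.0, 0.0], [-0.0, 0.0, -1.0]]
ft_force: [-0.3, 0.7, -0.5]
grip_width: 0.0197
gripper_force: 78.4
```

```bash
python3 -c "
from g import *
go([.5475,-.078,.11])"
```

```text
t 12.18 pos [ 0.5481 -0.0776  0.1192] d mm in tool (now) [ 0.6 -0.4  9.2] in final axes [ 0.6 -0.4  9.2] rot [0.   0.   0.14] w 0.0197 F [-0.3  0.7 -0.5]
```

>>> {"method": "apply_moves", "body": {
  "series": [
    [0.3,0,5,0,0,0,0],
    [0,0,5,0,0,0,0],
    [0,0,4,0,0,0,0],
    [0,0,3,0,0,0,0],
    [0,0,0,0,0,0,0]
  ]
}}

```text
time_s: 12.8
position: [0.5472, -0.0774, 0.1021]
tool_rot: [[-1.0, -0.003, -0.0], [-0.003, 1.0, 0.0], [0.0, 0.0, -1.0]]
ft_force: [-0.2, -0.7, -0.7]
grip_width: 0.0189
gripper_force: 78.4
```

>>> {"method": "apply_moves", "body": {
  "series": [
    [0,0,2,0,0,0,0],
    [0,0,2,0,0,0,0],
    [0,0,1.5,0,0,0,0],
    [0,0,1.5,0,0,0,0],
    [0,0,0,0,0,0,0]
  ]
}}

```text
time_s: 13.42
position: [0.5481, -0.0779, 0.0965]
tool_rot: [[-1.0, -0.003, 0.003], [-0.003, 1.0, -0.001], [-0.003, -0.001, -1.0]]
ft_force: [0.4, -0.5, 6.9]
grip_width: 0.0194
gripper_force: 79.4
```

Force is rising on the balls as expected, so I keep pressing.

>>> {"method": "apply_moves", "body": {
  "series": [
    [0,0,2,0,0,0,0],
    [0,0,2,0,0,0,0],
    [0,0,2,0,0,0,0],
    [0,0,1,0,0,0,0],
    [0,0,0,0,0,0,0]
  ]
}}

```text
time_s: 14.05
position: [0.5469, -0.0773, 0.088]
tool_rot: [[-1.0, -0.003, -0.001], [-0.003, 1.0, 0.0], [0.001, 0.0, -1.0]]
ft_force: [0.0, -0.5, -3.1]
grip_width: 0.0194
gripper_force: 78.4
```

>>> {"method": "apply_moves", "body": {
  "series": [
    [0,0,0.7,0,0,0,0],
    [0,0,0.7,0,0,0,0],
    [0,0,0,0,0,0,0],
    [0,0,0,0,0,0,0]
  ]
}}

```text
time_s: 14.55
position: [0.5473, -0.0774, 0.0876]
tool_rot: [[-1.0, -0.003, 0.001], [-0.003, 1.0, -0.0], [-0.001, -0.0, -1.0]]
ft_force: [-1.5, 1.2, 5.5]
grip_width: 0.019
gripper_force: 79.4
```

>>> {"method": "apply_moves", "body": {
  "series": [
    [0,0,0.6,0,0,0,0],
    [0,0,0,0,0,0,0],
    [0,0,0,0,0,0,0],
    [0,0,0,0,0,0,0]
  ]
}}

```text
time_s: 15.05
position: [0.5475, -0.0774, 0.0876]
tool_rot: [[-1.0, -0.003, 0.001], [-0.003, 1.0, -0.0], [-0.001, -0.0, -1.0]]
ft_force: [-2.5, 1.3, 10.5]
grip_width: 0.0189
gripper_force: 79.8
```

Run:
```python
from w import *
go([.5475,-.0777,.0875])
d=cam("wrist"); save(d,"w7"); P=pts(d)
s=telemetry.observe(); p=s["position"]; A=np.array(s["tool_rot"]); L=(P-p)@A
q=L[(d["frame"].sum(2)<150)&(np.abs(L[...,1])<.0085)&(np.abs(L[...,0])<.014)&(L[...,2]>-.03)&(L[...,2]<-.012)]; print("knob top tool z",np.median(q[:,2]),"world",p[2]-np.median(q[:,2]),"expect .108")
```

```text
t 15.05 pos [ 0.5475 -0.0774  0.0876] d mm in tool (now) [-0.  -0.3  0.1] in final axes [-0.  -0.3  0.1] rot [-0.03  0.08  0.16] w 0.0189 F [-2.5  1.3 10.5]
knob top tool z -0.020520498153791457 world 0.10809638823524306 expect .108
```

View pics/w7.png

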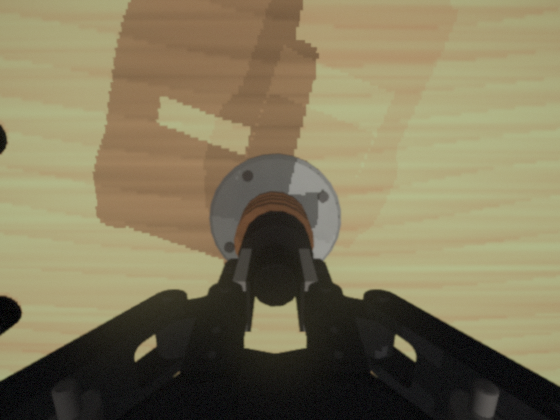

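The cap sits on the wheel at (275,255), with its knob top at 108.1 mm where 108 mm is expected. It is pressing with 10.5 N, so I'll hand the job in.

```bash
python3 -c "
from rig import env
print(env.close_job())"
```

```text
the job is handed in; nothing more can be done
None
```

The wheel lies flat on the flange and the cap is snapped home on the shoulder; I handed the job in at about 15 s with the fingers still pressing the cap at about 10 N, and no verdict was reported.

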